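Stow the adapter and hook its box lid home

ROBOT

A 6-joint arm with a two-finger parallel gripper is mounted at the origin on a cart in front of the work surface, level with it; the furniture and walls round the work are solid. World frame = base frame: x ahead of the robot, y to its left, z up, the work surface at z = 0. Lengths are in m, angles in rad, forces in N, time in s.
With the tool pointing down it reaches from about 0.35 to 0.775 m from the base axis. Payload 5.5 kg.
Tool frame: the origin (TCP) lies at the very end of the fingers, on their centre line; the grasp point (between the pads) lies 19 mm behind it; z points along the fingers, y is the line along which they close (so a half turn about z gives the same grasp; the last joint's range is limited). The gripper opens to 85 mm and grips with 20 to 120 N. Pads are 22 mm wide; open, the fingers measure 114 mm over their backs; the gripper's body (76 mm by 85 mm) begins 54 mm behind the grasp point. The pads swing forward as they close: fully open they stand 13 mm farther back than shut.
Start: joints at [1.063, 0.313, 0.046, 1.304, 0, 1.431], TCP at [0.207, 0.537, 0.198] pointing down, gripper open.
Joint ranges: [-2.76, 2.76], [-0.86, 1.69], [-1.03, 1.26], [-2.2, 2.34], [-1.47, 1.5], [-3.14, 3.14]. Speed limits (rad/s): [2.57, 2.57, 3.14, 3.14, 3.14, 3.14].

INTERFACE

Orientations are given as a unit quaternion [w, x, y, z].
In Python, from workcell import get_state, read_camera, calibration, hand_in gives the robot as it stands.
- The arm moves only by the tool drive_tool, never from a script. Its argument "deltas" is a list that holds one entry, the list of rows, each a list of 7 numbers: the closure in counts, from 0 (fully open) to 255 (shut), then the shift along the tool's x, y, z in m, then the turn, a rotation vector about the tool's x, y, z in degrees. A call has 1 to 12 rows; each row is the pose to reach, as a shift and turn from the pose commanded when the call began, along the tool's axes at that moment; what a row does not reach only later rows make up. A row lasts 1/8 s, in which the tool goes at most 62.5 mm and 10.7 degrees, less where a joint would pass 70% of its speed; a pose out of reach is approached as far as the arm can. A call with a gripper value outside its range is refused whole. The fingers move at their own pace and stop on an object; "newtons" is the grip in N (left out, the last holds). Time passes only in rows, so rows that repeat a pose let the fingers close. It gives the time, the measured TCP pose, the force, the opening and the grip force at its end, in the units of the state.
- get_state(): the state, without advancing time (a new reading comes with each control period).
- read_camera(name): name is "scene" or "side" or "wrist"; returns (picture, depth): 480x640x3 uint8, red, green, blue; 480x640 float32, m along the optical axis (not along the pixel's ray), 0 where there is no reading.
- calibration(name): a dict with "mtx" (3x3 intrinsics, pixels), "world_from_camera" (4x4, takes a point from camera to world coordinates). Camera axes: x right, y up, looking along -z (the intrinsics and any distortion apply to the point x, -y, -z); pixel columns grow to the right and rows downward; lengths in m; the calibration is good to about 2 mm. The wrist camera is an equidistant fisheye: a pixel r from the principal point sees the ray r / f radians off the axis. A picture is of the moment at which its call begins: read the wrist's pose just before it. calibration takes no time and is no camera call; for the wrist camera it gives the pose at the moment of the call.
- hand_in(): hands the job in; it is judged then, once.
The state is a dict: "clock": time; "joint_pos": joint angles; "qvel": joint speeds; "tau": joint torques, N m; "tcp_pos": TCP position; "orientation": TCP orientation; "wrist_force": force on the tool from outside, world axes, zero at the start; "ft_torque": the same for the moment, N m; "finger_gap": finger opening in m; "grip_force": force on a finger pad.
Only numpy, scipy, OpenCV 4.12 (cv2) and the standard library are available. Lean on these libraries where they do the work, as an engineer would, in place of code of your own. Each camera call takes 0.05 s, during which the arm holds its last target. There are 200 camera calls.

TASK

Put the white power adapter flat in the open grey box, then close the box with the lid that has two tabs: hold the lid at a clear tilt, hook both tabs under the overhanging lip at the box's end, and swing the other edge down until the lid lies fully home inside the rim. Leave the lid without tabs, the wooden offcut and the glue bottle standing where they are.

Things in the scene. Friction and masses are not known exactly. Their poses are not given: they have to be found in the camera images.
- box: Open grey box fixed to the bench; origin at bench height, x points to the end with the lip, z up. In this frame, mm: outside x -68..76, y -64..64 (a cable gland sticks 16 mm out of the +y side at x 20, z 26); inner floor z 5; cavity x -56..56, y -52..52. A flat ledge at z 43 carries the lid; round it a rim, top z 52, inner faces x -62 and y +-58.5
- box_lip (a point): Middle of the free edge of the box's overhanging lip, at its underside: x 58, y 0, z 54 mm in the box's frame, same axes. The lip runs on to x 76, top z 58 (screws 60). Below it is a pocket 11 mm high above the ledge, 86 mm wide (y -43..43), closed by a wall at x 70. A flat lid cannot pass between rim (z 52) and lip: it goes in tilted, tabs first
- lid_handle (a point): Centre of the handle of the lid with tabs: a black bar 14 (x) x 46 (y) x 30 mm tall, 20 mm above the lid's underside. x points to the tabs, z up from the plate. The lid lies flat, handle up, on the bench right of the box, to the left or right of the plain lid. In this frame the tab ends are at x +82, the plain edge at x -46, the sides at y +-56 mm
- lid_tabs (a point): Point on the underside of the lid with tabs, midway between the two tab ends (82 mm along +x and 20 mm below the handle's centre); same axes as the handle. Fully home it lies 66 to 70 mm along the box's x axis (4 mm play; 2.5 mm play each side) and 43 mm above the box's origin
- lid_plain_edge (a point): Point on the underside of the lid with tabs, middle of the plain edge opposite the tabs (46 mm along -x and 20 mm below the handle's centre); same axes. Fully home it is 43 mm above the box's origin
- lid: The loose steel lid with tabs, 0.14 to 0.28 kg: plate 116 x 112 x 5 mm; on its +x edge two tabs in the plate's plane, each 12 mm long, 24 mm wide, 5 mm thick, their middles at y +-28 mm. Origin: underside, centre of the plate (12 mm along +x and 20 mm below the handle's centre)
- adapter_mid (a point): Centre (half-way up) of the white plug-in power adapter, a loose plain rounded block 48 mm (its x) x 62 mm (its y) x 30 mm (z), 0.08 to 0.15 kg, lying flat on the bench close in front of the wooden offcut at any yaw
- adapter: The same adapter; origin at the centre of its underside
- offcut: Loose pine offcut 68 mm (x) x 130 mm (y) x 45 mm tall, origin at the centre of its underside; it lies just beyond the adapter and may be in the way of a finger. To be left in place
- plain_lid_handle (a point): Centre of the handle (20 mm above the underside) of the lid WITHOUT tabs: plate 116 x 112 x 5 mm, same kind of handle (14 x 46 x 30 mm) in the middle. It belongs elsewhere; to be left in place
- glue_bottle: Glue bottle, 66 mm across, 180 mm tall, standing loose beside the box near its lip end on the -y side; origin at the centre of its underside. To be left standing
Things that resemble listed ones, but are neither listed nor needed, are in the scene too. Leave any orange or pink look-alike of the lid alone. Of the things like the adapter, leave any that is red; of the rest the larger one is meant.

How it is judged:
On the way, in this order (a step that is already met when the one before it is completed fails the run):
1. the white adapter lies flat inside the box and is let go (x of adapter_mid in the frame of box between -0.056 and 0.056 m and y of adapter_mid in the frame of box between -0.052 and 0.052 m and z of adapter_mid in the frame of box between 0 and 0.0245 m and contact force between the fingers and adapter below 0.3 N), for 0.2 s.
2. the lid's two tabs are under the box's lip while the lid is tilted, its plain edge raised (x of lid_tabs in the frame of box between 0.061 and 0.074 m and y of lid_tabs in the frame of box between -0.008 and 0.008 m and z of lid_tabs in the frame of box between 0.038 and 0.0535 m and angle between the z axis of lid_handle and the z axis of box, either way round above 0.06 rad), for 0.1 s.
At the end, for the whole second after the job is handed in: Adapter flat on the box floor; tabbed lid at rest on the ledge (both ends within 4 mm of its height, 0.04 rad of level, 0.06 rad in yaw), tabs 5 mm or more under the lip, centred to 6 mm; bottle upright, and bottle, offcut and plain lid within 30 mm of their starts (x of adapter_mid in the frame of box between -0.056 and 0.056 m and y of adapter_mid in the frame of box between -0.052 and 0.052 m and z of adapter_mid in the frame of box between 0 and 0.0245 m and x of lid_tabs in the frame of box between 0.063 and 0.074 m and y of lid_tabs in the frame of box between -0.006 and 0.006 m and z of lid_tabs in the frame of box between 0.038 and 0.047 m and z of lid_plain_edge in the frame of box between 0.038 and 0.047 m and angle between the z axis of lid_handle and the z axis of box, either way round below 0.04 rad and angle between the x axis of lid_handle and the x axis of box, either way round below 0.06 rad and linear speed of lid below 0.01 m/s and angle between glue_bottle's own z axis and vertical below 0.1 rad and distance of each of glue_bottle, offcut, plain_lid_handle from where it was at the start of the episode below 0.03 m); the robot touches nothing.
It fails at once if the glue bottle is knocked over (angle between glue_bottle's own z axis and vertical above 0.4 rad).
It fails at once if the plain lid is moved by more than 50 mm (distance of plain_lid_handle from where it was at the start of the episode above 0.05 m).
It also fails if it takes over 58 s, if anything falls off the work surface, if the arm or the gripper's body presses on something with over 40 N, if the wrist force passes 120 N, or if a joint passes its speed limit or range.

## Working session

There is one attempt and no reset: what is moved stays moved. The work goes in short steps, Python scripts to look and compute and a tool call to move; the robot and the scene stay as the last step left them, time stands still between calls to the robot, and variables do not carry over. Pictures are saved under pics/ and viewed, at most 10 in all, crops included, and the job is handed in when it is done.

Besides the shell and the picture viewer there is one more tool, called after "Emit:" as a command line: name --argument value ..., lists and objects as JSON in quotes. drive_tool: Moves the arm, as the interface text tells. Its arguments: {"type":"object","properties":{"deltas":{"type":"array","items":{"type":"array","items":{"type":"array","items":{"type":"number"}}}},"newtons":{"type":"number"}},"required":["deltas"]}

```bash
ls; mkdir -p pics
cat > h.py <<'E'
import numpy as np, cv2
from workcell import *
def save(n,name):
    im,d=read_camera(n); c=calibration(n)
    cv2.imwrite(f'pics/{name}.png',im[:,:,::-1]); np.savez(f'{name}.npz',im=im,d=d,K=c['mtx'],T=c['world_from_camera']); return im,d,c
def load(name):
    z=np.load(f'{name}.npz'); return z['im'],z['d'],dict(mtx=z['K'],world_from_camera=z['T'])
def ray(c,u,v,fish=False):
    K=np.array(c['mtx']);T=np.array(c['world_from_camera'])
    a=(u-K[0,2])/K[0,0];b=(v-K[1,2])/K[1,1]
    if fish:
        r=np.hypot(a,b)+1e-12; d=np.array([a/r*np.sin(r),-b/r*np.sin(r),-np.cos(r)])
    else: d=np.array([a,-b,-1.])
    return T[:3,3],T[:3,:3]@d
def onz(c,u,v,z,fish=False):
    o,d=ray(c,u,v,fish); return o+d*(z-o[2])/d[2]
def cloud(d,c):
    K=np.array(c['mtx']);T=np.array(c['world_from_camera'])
    v,u=np.mgrid[:d.shape[0],:d.shape[1]]
    p=np.stack([(u-K[0,2])/K[0,0]*d,-(v-K[1,2])/K[1,1]*d,-d],-1)
    return p@T[:3,:3].T+T[:3,3]
E
python3 - <<'E'
from h import *
for n in ['scene','side']:
    im,d,c=save(n,n+'0'); print(n,{k:np.round(v,3).tolist() for k,v in c.items() if k in('mtx','world_from_camera')},c.keys(),(d>0).mean())
print(get_state())
E
```

```text
pics
scene {'mtx': [[452.873, 0.0, 325.456], [0.0, 452.873, 238.953], [0.0, 0.0, 1.0]], 'world_from_camera': [[0.85, 0.366, -0.379, 0.149], [-0.527, 0.603, -0.599, -0.55], [0.009, 0.709, 0.706, 0.833], [0.0, 0.0, 0.0, 1.0]]} dict_keys(['mtx', 'world_from_camera']) 0.9959895833333333
side {'mtx': [[490.127, 0.0, 312.044], [0.0, 490.127, 240.087], [0.0, 0.0, 1.0]], 'world_from_camera': [[-0.847, 0.268, -0.459, 0.05], [-0.531, -0.388, 0.754, 0.901], [0.024, 0.882, 0.471, 0.58], [0.0, 0.0, 0.0, 1.0]]} dict_keys(['mtx', 'world_from_camera']) 0.9957063802083334
{'clock': 0.1, 'joint_pos': array([ 1.06341592e+00,  3.13923961e-01,  4.50791408e-02,  1.30357393e+00,
       -5.72016634e-06,  1.43121652e+00]), 'qvel': array([ 3.71491060e-04, -1.88070830e-03,  2.75584936e-03,  1.82684842e-03,
        9.22647994e-04, -7.31809713e-05]), 'tau': array([ 2.31988575e-03, -4.81725240e+01,  2.99244332e+01,  1.27540759e-02,
       -2.07869712e-04,  9.13221498e-06]), 'tcp_pos': array([0.20650177, 0.53609911, 0.19699333]), 'orientation': array([-2.55146895e-04,  1.82865424e-01,  9.83137619e-01, -7.70048267e-04]), 'wrist_force': array([-0.45198477, -0.7298965 , -0.42247814]), 'ft_torque': array([-0.00136515,  0.04816881,  0.01159652]), 'grip_force': 0.0, 'finger_gap': 0.0855372437811396}
```

View pics/scene0.png

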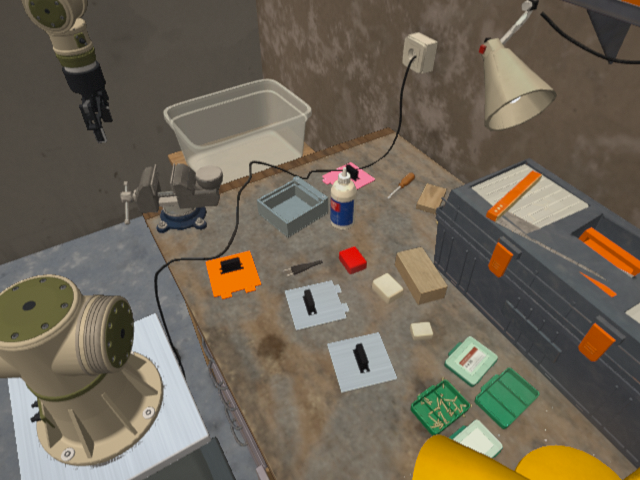

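View pics/side0.png

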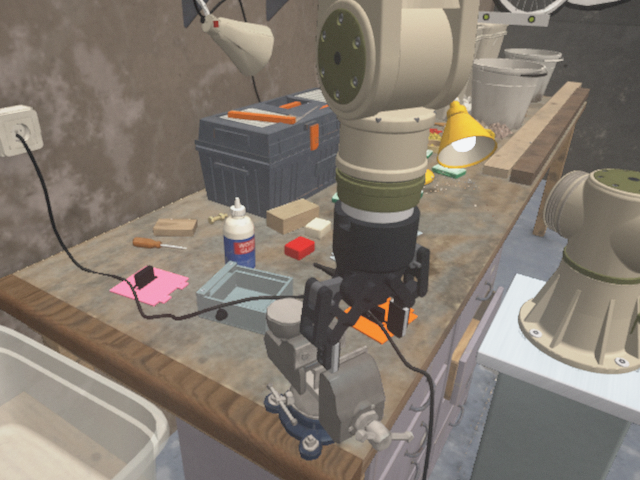

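The scene view shows these candidates:
- **Adapters:** red block at (352,260), white block at (387,287), smaller white block at (422,330). The one meant is (387,287): it is white, the larger of the two, and in front of the offcut at (420,275).
- **Lids:** grey tabbed lid at (316,303), plain lid at (361,360), with orange and pink decoys to leave alone.
- **Box:** (293,205), with the bottle at (342,200).

Next I measure them and confirm in a crop.

Run:
```python
from h import *
im,d,c=load('scene0'); P=cloud(d,c); hsv=cv2.cvtColor(im,cv2.COLOR_RGB2HSV)
cv2.imwrite('pics/crop.png',cv2.resize(im[170:400,240:460,::-1],None,fx=2.6,fy=2.6,interpolation=cv2.INTER_CUBIC)[:600])
def comp(mask,u,v):
    n,l=cv2.connectedComponents(mask.astype(np.uint8)); w=l[v-6:v+7,u-6:u+7]; k=np.bincount(w[w>0]).argmax(); return l==k
def rect(name,pts):
    r=cv2.minAreaRect((pts[:,:2]*1000).astype(np.float32)); print(name,len(pts),np.round(r[0],1),np.round(r[1],1),round(r[2],1))
Z=P[...,2]
for name,(u,v),lo,hi in [('adapter',(387,285),.025,.036),('small',(422,328),.01,.04),('offcut',(420,268),.038,.055),('handleT',(309,298),.022,.045),('handleP',(361,355),.022,.045),('box',(265,212),.046,.066),('red',(352,257),.02,.04)]:
    m=comp((Z>lo)&(Z<hi),u,v); print(np.round(np.median(Z[m]),4),end=' '); rect(name,P[m])
m=comp((Z>.06)&(Z<.2)&(np.abs(np.mgrid[:480,:640][1]-342)<30),342,205); q=P[m]; print('bottle',q.mean(0),q.min(0),q.max(0))
for u,v in [(316,320),(345,370),(300,280)]: print(u,v,hsv[v,u],P[v,u])
for nm,(u,v) in dict(T=(300,315),P=(345,372)).items():
    g=(hsv[...,1]<45)&(hsv[...,2]>130)&(Z<.02)&(Z>-.01)
    m=comp(g,u,v); rect('plate'+nm,P[m])
    cn=max(cv2.findContours(m.astype(np.uint8),0,2)[0],key=cv2.contourArea); print(nm,cv2.approxPolyDP(cn,3,True)[:,0].tolist())
```

```text
0.0312 adapter 449 [622.6 -67.2] [47.6 62.7] 2.2
0.0217 small 334 [ 615.7 -195.8] [35.9 43.6] 64.5
0.0464 offcut 1352 [709.1 -79.3] [132.5  72.5] 77.1
0.0355 handleT 136 [450.  -8.] [46.7 13.9] 74.3
0.0353 handleP 181 [ 469.1 -184.3] [46.7 15. ] 71.8
0.0536 box 666 [570.8 287.2] [147.5 130.3] 11.2
0.0308 red 430 [602.9  46.7] [62.6 49. ] 83.9
bottle [0.65679084 0.1736494  0.11448401] [0.63315556 0.15455414 0.06025353] [0.69666636 0.21313195 0.1824548 ]
316 320 [ 99  14 182] [ 0.44070466 -0.0529396   0.00871641]
345 370 [ 98  15 182] [ 0.43006513 -0.18398492  0.00387985]
300 280 [ 16  67 111] [ 4.70248847e-01  7.07043865e-02 -1.59556083e-04]
plateT 1992 [469.  -15.1] [124.1 136.1] 77.3
T [[338, 284], [326, 280], [285, 290], [296, 329], [330, 321], [329, 326], [334, 320], [345, 318], [345, 311], [352, 311], [347, 301], [339, 300]]
plateP 2550 [ 472.1 -177.1] [125.9 120. ] 72.6
P [[378, 332], [339, 341], [334, 337], [334, 342], [327, 343], [341, 392], [396, 379]]
```

View pics/crop.png

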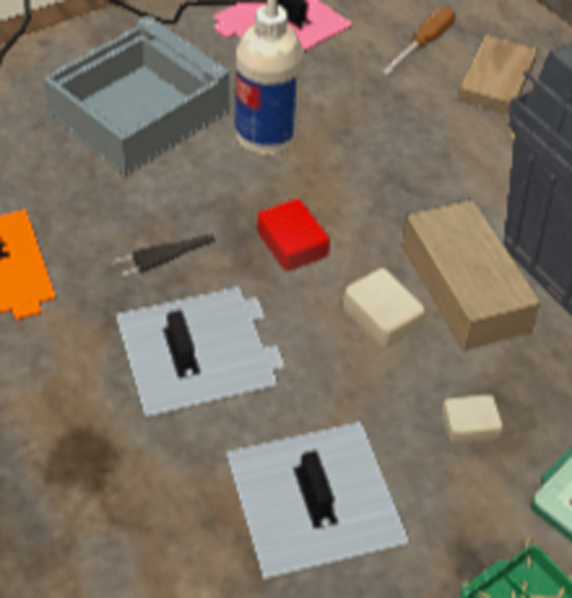

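The crop confirms the larger white block at about (383,305) in front of the offcut, and a grey lid with two tabs at (195,350). The plain lid is at (315,500). The box's lip is its right-far edge, so box yaw is about 11°. I'll write a helper for the deltas and set out for the adapter.

```bash
cat >> h.py <<'E'
from scipy.spatial.transform import Rotation as R
def down(psi):  # tool z down, tool y at yaw psi (deg)
    y=np.array([np.cos(np.radians(psi)),np.sin(np.radians(psi)),0]); z=np.array([0,0,-1.]); return R.from_matrix(np.stack([np.cross(y,z),y,z],1))
def delta(pos,Rt,tag=''):
    s=get_state(); q=s['orientation']; R0=R.from_quat([*q[1:],q[0]])
    print(tag,'shift',np.round(R0.inv().apply(np.array(pos)-s['tcp_pos']),4),'turn',np.round((R0.inv()*Rt).as_rotvec(degrees=True),1))
E
python3 - <<'E'
from h import *
im,d,c=load('scene0'); P=cloud(d,c)
q=P[(P[...,2]>.06)&(P[...,2]<.3)&(P[...,0]>.1)&(P[...,0]<.8)&(P[...,1]>.33)&(P[...,1]<.75)]
for a in np.arange(.1,.8,.1):
  for b in np.arange(.3,.75,.1):
    m=(abs(q[:,0]-a)<.05)&(abs(q[:,1]-b)<.05)
    if m.sum()>5: print(round(a,2),round(b,2),q[m,2].max().round(3))
delta((.40,.27,.26),down(90),'mid'); delta((.6225,-.067,.15),down(92.2),'adapter')
E
```

```text
0.2 0.4 0.146
0.2 0.5 0.3
0.2 0.6 0.299
0.3 0.4 0.147
0.3 0.5 0.147
0.4 0.3 0.107
0.4 0.4 0.141
0.4 0.5 0.142
0.4 0.6 0.076
0.4 0.7 0.077
0.5 0.3 0.107
0.5 0.4 0.112
0.5 0.6 0.078
0.6 0.3 0.063
0.6 0.4 0.09
0.6 0.6 0.078
0.7 0.6 0.078
mid shift [-0.2762 -0.1788 -0.0628] turn [ -0.1  -0.  -21.1]
adapter shift [-0.605  -0.4131  0.0475] turn [ -0.1  -0.  -23.3]
```

Emit:
drive_tool --deltas '[[[0,0,0,-0.06,0,0,0],[0,-0.28,-0.18,-0.06,0,0,-21],[0,-0.28,-0.18,-0.06,0,0,-21],[0,-0.28,-0.18,-0.06,0,0,-21],[0,-0.28,-0.18,-0.06,0,0,-21],[0,-0.28,-0.18,-0.06,0,0,-21],[0,-0.605,-0.413,0.02,0,0,-23.3],[0,-0.605,-0.413,0.03,0,0,-23.3],[0,-0.605,-0.413,0.0475,0,0,-23.3],[0,-0.605,-0.413,0.0475,0,0,-23.3],[0,-0.605,-0.413,0.0475,0,0,-23.3],[0,-0.605,-0.413,0.0475,0,0,-23.3]]]'

```text
clock: 1.6
tcp_pos: [0.5873, -0.0135, 0.1671]
orientation: [-0.0, -0.019, 1.0, 0.0]
wrist_force: [-0.1, 0.5, -0.7]
finger_gap: 0.0853
grip_force: 0.0
```

Run:
```python
from h import *
im,d,c=save('wrist','w1'); print(np.round(c['mtx'],1).tolist(),np.round(c['world_from_camera'],3).tolist())
delta((.6225,-.067,.12),down(92.2))
s=get_state();print(s['joint_pos'])
```

```text
[[371.6, 0.0, 322.4], [0.0, 371.6, 236.2], [0.0, 0.0, 1.0]] [[-0.034, -0.944, -0.329, 0.505], [0.999, -0.033, -0.009, -0.022], [-0.002, -0.329, 0.944, 0.34], [0.0, 0.0, 0.0, 1.0]]
 shift [-0.0305 -0.048   0.044 ] turn [-0.2 -0.  -0.3]
[-0.16762737  0.3551484   0.02231878  1.23787247 -0.00335027 -0.20091735]
```

View pics/w1.png

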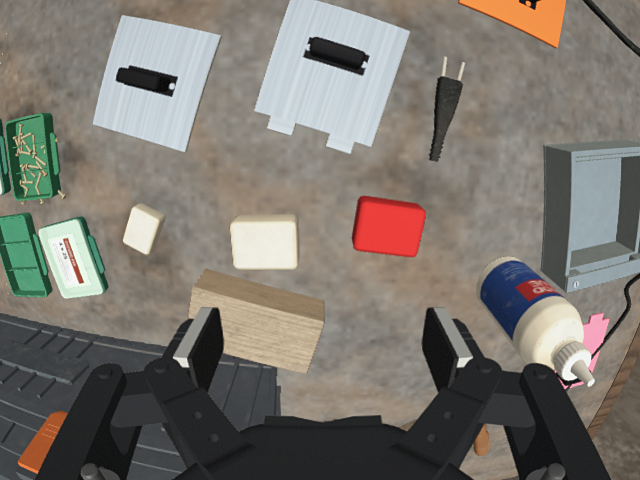

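The wrist view shows the adapter at (264,242), the offcut just beyond at (255,320), the red block at (390,226), and the tabbed lid at (333,75).

```bash
cat >> h.py <<'E'
def fcloud(d,c):
    K=np.array(c['mtx']);T=np.array(c['world_from_camera'])
    v,u=np.mgrid[:d.shape[0],:d.shape[1]]; a=(u-K[0,2])/K[0,0]; b=(v-K[1,2])/K[1,1]; r=np.hypot(a,b)+1e-9; t=np.tan(r)/r
    p=np.stack([a*t*d,-b*t*d,-d],-1); return p@T[:3,:3].T+T[:3,3]
def comp(mask,u,v):
    n,l=cv2.connectedComponents(mask.astype(np.uint8)); w=l[v-6:v+7,u-6:u+7]; k=np.bincount(w[w>0]).argmax(); return l==k
def rect(name,pts):
    r=cv2.minAreaRect((pts[:,:2]*1000).astype(np.float32)); print(name,len(pts),np.round(np.median(pts[:,2]),4),np.round(r[0],1),np.round(r[1],1),round(r[2],1)); return r
E
python3 - <<'E'
from h import *
im,d,c=load('w1'); P=fcloud(d,c); Z=P[...,2]
for n,(u,v),lo,hi in [('adapter',(264,245),.025,.036),('offcut',(250,315),.038,.055),('handleT',(335,50),.025,.045),('handleP',(140,75),.025,.045),('box',(550,230),.046,.07)]:
    try: rect(n,P[comp((Z>lo)&(Z<hi),u,v)])
    except Exception as e: print(n,e)
delta((.6225,-.067,.025),down(92.2))
E
```

```text
adapter 2901 0.0268 [625.5 -73.1] [46.4 59.9] 2.2
offcut 6183 0.042 [710.4 -85.6] [130.7  69.1] 75.5
handleT 922 0.0312 [453.  -12.6] [45.7 14.7] 74.6
handleP 694 0.0317 [ 470.8 -187.6] [45.5 14.3] 72.5
box attempt to get argmax of an empty sequence
 shift [-0.0305 -0.0477  0.139 ] turn [-0.2 -0.  -0.3]
```

```bash
sed -i "s/im,d=read_camera(n); c=calibration(n)/c=calibration(n); im,d=read_camera(n)/" h.py
```

Emit:
drive_tool --deltas '[[[0,0,0,0,0,0,0],[0,0,0,0,0,0,0],[0,0,0,0,0,0,0]]]'

```text
clock: 2.02
tcp_pos: [0.5864, -0.0104, 0.1687]
orientation: [0.0, -0.02, 1.0, 0.0]
wrist_force: [-0.6, -0.4, 1.5]
finger_gap: 0.0853
grip_force: 0.0
```

Emit:
drive_tool --deltas '[[[0,-0.034,-0.058,0.055,0,0,0],[0,-0.034,-0.058,0.055,0,0,0],[0,-0.034,-0.058,0.055,0,0,0],[0,-0.034,-0.058,0.055,0,0,0]]]'

```text
clock: 2.52
tcp_pos: [0.6228, -0.0673, 0.1141]
orientation: [0.0, -0.02, 1.0, 0.0]
wrist_force: [0.7, 0.9, -0.4]
finger_gap: 0.0856
grip_force: 0.0
```

Run:
```python
from h import *
im,d,c=save('wrist','w2'); P=fcloud(d,c); Z=P[...,2]
K=c['mtx'];T=np.array(c['world_from_camera'])
q=T[:3,:3].T@(np.array([.623,-.07,.03])-T[:3,3]); th=np.arctan2(np.hypot(q[0],q[1]),-q[2]); f=K[0][0]*th/np.hypot(q[0],q[1]); u,v=int(K[0][2]+f*q[0]),int(K[1][2]-f*q[1]); print(u,v)
r=rect('adapter',P[comp((Z>.022)&(Z<.036),u,v)])
print(get_state()['tcp_pos'])
delta((r[0][0]/1000,r[0][1]/1000,.006),down(92.2)); delta((.623,-.0675,.006),down(92.2))
```

```text
318 230
adapter 4992 0.0297 [622.5 -66. ] [47.5 62.2] 2.6
[ 0.62303982 -0.06731007  0.11442867]
 shift [0.0007 0.0014 0.1084] turn [0.  0.1 0.1]
 shift [ 0.0002 -0.0002  0.1084] turn [0.  0.1 0.1]
```

Emit:
drive_tool --deltas '[[[0,0,0.001,0.06,0,0,0],[0,0,0.001,0.1,0,0,0],[0,0,0.001,0.114,0,0,0],[0,0,0.001,0.114,0,0,0],[255,0,0.001,0.114,0,0,0],[255,0,0.001,0.114,0,0,0],[255,0,0.001,0.114,0,0,0],[255,0,0.001,0.114,0,0,0],[255,0,0.001,0.114,0,0,0],[255,0,0.001,0.114,0,0,0]]]' --newtons 40

```text
clock: 3.82
tcp_pos: [0.6228, -0.0674, -0.0011]
orientation: [-0.0, -0.019, 1.0, 0.0]
wrist_force: [-0.9, -0.2, 0.1]
finger_gap: -0.0001
grip_force: 0.0
```

Run:
```python
from h import *
save('wrist','w3'); print(get_state()['finger_gap'],get_state()['tcp_pos'],get_state()['grip_force'])
im,d,c=save('scene','s3');cv2.imwrite('pics/s3c.png',cv2.resize(im[180:380,300:500,::-1],None,fx=2,fy=2))
w=cv2.imread('pics/w3.png')[100:500,120:520]; cv2.imwrite('pics/both.png',np.hstack([cv2.resize(w,(400,400)),cv2.imread('pics/s3c.png')]))
```

```text
0.00016555290196287837 [ 0.62283613 -0.06736703 -0.0010993 ] 0.0
```

View pics/both.png

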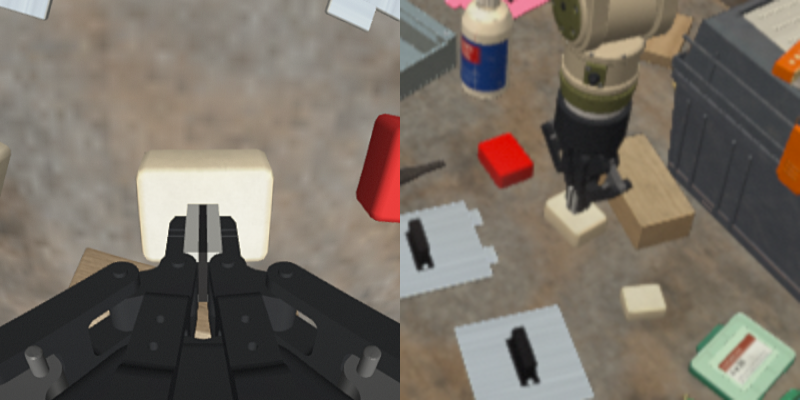

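The fingers closed on top of the adapter: the left half shows shut tips over the white block at about (203,205). I'll check tip height using depth.

Run:
```python
from h import *
im,d,c=load('w3'); P=fcloud(d,c)
T=np.array(c['world_from_camera']); print(np.round(T[:3,3],3))
for u,v in [(310,306),(336,306),(310,315),(336,330),(322,306),(280,280),(360,265),(290,265),(200,150),(323,290)]: print(u,v,im[v,u],np.round(P[v,u],4))
Z=P[...,2]; r=rect('adapter',P[comp((Z>.02)&(Z<.05)&(im.min(2)>150),280,280)])
im,d,c=load('s3'); P=cloud(d,c);Z=P[...,2]
for v in range(180+80,180+125,5): print(v,[ (round(float(Z[v,u])*1000),int(im[v,u].sum()//3)) for u in range(375,405,4)])
```

```text
[ 0.537 -0.071  0.175]
310 306 [147 147 141] [ 0.6104 -0.0725  0.0477]
336 306 [147 147 141] [ 0.6109 -0.0622  0.0463]
310 315 [146 146 140] [ 0.6115 -0.0723  0.0528]
336 330 [147 148 141] [ 0.6107 -0.0628  0.0639]
322 306 [35 33 34] [ 0.6109 -0.0678  0.0466]
280 280 [239 237 224] [ 0.6085 -0.0862  0.0295]
360 265 [240 237 221] [ 0.6004 -0.0518  0.0285]
290 265 [238 235 218] [ 0.6017 -0.0819  0.0282]
200 150 [144 133 119] [ 5.559e-01 -1.293e-01 -4.000e-04]
323 290 [240 238 224] [ 0.6125 -0.0672  0.0297]
adapter 8571 0.0296 [621.9 -66. ] [47.6 61. ] 2.9
260 [(1, 117), (95, 40), (117, 31), (116, 31), (142, 37), (137, 30), (146, 33), (155, 31)]
265 [(3, 114), (84, 39), (100, 31), (112, 29), (123, 28), (123, 31), (133, 31), (141, 25)]
270 [(3, 112), (2, 109), (79, 40), (80, 31), (102, 26), (88, 31), (10, 70), (119, 66)]
275 [(1, 110), (4, 109), (56, 77), (76, 80), (82, 31), (96, 42), (107, 34), (119, 33)]
280 [(31, 195), (31, 198), (46, 131), (59, 115), (65, 34), (83, 45), (4, 67), (-2, 99)]
285 [(25, 158), (32, 197), (30, 195), (39, 87), (32, 106), (31, 200), (32, 191), (-1, 113)]
290 [(11, 133), (24, 144), (30, 192), (31, 192), (32, 195), (34, 197), (32, 187), (27, 109)]
295 [(2, 110), (4, 125), (21, 140), (32, 189), (31, 181), (21, 117), (12, 100), (1, 106)]
300 [(0, 110), (1, 108), (1, 120), (13, 134), (15, 101), (1, 110), (2, 105), (1, 108)]
```

Run:
```python
from h import *
for n,tc in [('w1',(.5875,-.0125,.167)),('w2',(.623,-.0673,.1144)),('w3',(.6228,-.0674,-.0011))]:
    im,d,c=load(n); P=fcloud(d,c); m=(P[...,2]>tc[2]-.01)&(d<.16)&(d>0)
    q=P[m]-tc; T=np.array(c['world_from_camera']); print(n,'cam-tcp z',T[2,3]-tc[2],'lowest',np.round(q[q[:,2].argsort()[[0,20,60,200]]],4).tolist())
im,d,c=load('scene0'); P=cloud(d,c); m=(np.hypot(P[...,0]-.2065,P[...,1]-.536)<.08)&(P[...,2]>.16)&(P[...,2]<.3)
q=P[m]-[.2065,.536,.197]; print('scene0',np.round(q[q[:,2].argsort()[[0,3,10,30,80]]],4).tolist())
```

```text
w1 cam-tcp z 0.1729185028726832 lowest [[0.0113, -0.05, 0.0426], [0.0026, 0.0356, 0.0439], [0.001, -0.0494, 0.0448], [-0.0069, -0.0567, 0.0468]]
w2 cam-tcp z 0.17563004494931916 lowest [[0.0003, 0.0436, 0.045], [0.0006, -0.0426, 0.0467], [0.0044, 0.0428, 0.0475], [-0.0004, -0.0422, 0.0496]]
w3 cam-tcp z 0.17601590191167463 lowest [[-0.137, -0.0423, -0.0021], [-0.1032, -0.1722, -0.0014], [-0.1019, -0.2041, -0.0011], [-0.1815, 0.1782, -0.0008]]
scene0 [[0.02, 0.0402, 0.0481], [0.022, 0.0375, 0.0489], [-0.0254, -0.0405, 0.0501], [0.0162, 0.0378, 0.0532], [-0.0211, -0.0562, 0.06]]
```

The depth from both cameras puts the fingertips about 45 mm (open) and 32 mm (shut) behind the reported TCP. The reported TCP therefore lies about 33 mm past the real finger ends, and I'll allow for that in z. Now I'll reopen, go lower and grip.

Emit:
drive_tool --deltas '[[[0,0,0,-0.02,0,0,0],[0,0,0,-0.02,0,0,0],[0,0,0,-0.02,0,0,0],[0,0,0,-0.02,0,0,0],[0,0,0,-0.02,0,0,0],[0,0,0,-0.02,0,0,0],[0,0,0.0005,0.015,0,0,0],[0,0,0.0005,0.033,0,0,0],[0,0,0.0005,0.033,0,0,0]]]'

```text
clock: 5.05
tcp_pos: [0.621, -0.0664, -0.0358]
orientation: [-0.002, -0.019, 1.0, 0.001]
wrist_force: [-0.2, -0.5, 0.9]
finger_gap: 0.0855
grip_force: 0.0
```

Emit:
drive_tool --deltas '[[[255,0,0,0,0,0,0],[255,0,0,0,0,0,0],[255,0,0,0,0,0,0],[255,0,0,0,0,0,0],[255,0,0,0,0,0,0],[255,0,0,-0.03,0,0,0],[255,0,0,-0.06,0,0,0]]]' --newtons 40

```text
clock: 5.92
tcp_pos: [0.6219, -0.0666, 0.0259]
orientation: [-0.001, -0.019, 1.0, 0.0]
wrist_force: [0.1, -0.5, -1.2]
finger_gap: 0.0613
grip_force: 44.7
```

Run:
```python
from h import *
delta((.46,.13,.12),down(50),'via'); delta((.567,.2865,.08),down(11.2),'box');
```

```text
via shift [ 0.1543  0.2029 -0.0937] turn [-0.  -0.1 42.2]
box shift [ 0.0413  0.355  -0.0538] turn [-0.1 -0.1 81. ]
```

Emit:
drive_tool --deltas '[[[255,0,0,-0.06,0,0,0],[255,0.154,0.203,-0.094,0,0,42],[255,0.154,0.203,-0.094,0,0,42],[255,0.154,0.203,-0.094,0,0,42],[255,0.154,0.203,-0.094,0,0,42],[255,0.154,0.203,-0.094,0,0,42],[255,0.041,0.355,-0.094,0,0,81],[255,0.041,0.355,-0.074,0,0,81],[255,0.041,0.355,-0.054,0,0,81],[255,0.041,0.355,-0.054,0,0,81],[255,0.041,0.355,-0.054,0,0,81],[255,0.041,0.355,-0.054,0,0,81]]]'

```text
clock: 7.42
tcp_pos: [0.5682, 0.2853, 0.0801]
orientation: [0.0, 0.634, 0.773, -0.0]
wrist_force: [-0.4, -0.5, -0.7]
finger_gap: 0.0614
grip_force: 44.8
```

Run:
```python
from h import *
import math
im,d,c=save('wrist','w4'); P=fcloud(d,c); Z=P[...,2]
s=get_state(); print(s['tcp_pos'],s['finger_gap'],s['joint_pos'].round(2))
delta((.567,.2865,-.024),down(11.2))
a=math.radians(11.2); X=P[...,0]-.567;Y=P[...,1]-.2865; bx=X*math.cos(a)+Y*math.sin(a); by=-X*math.sin(a)+Y*math.cos(a)
near=(abs(bx)<.1)&(abs(by)<.085)
m=near&(Z>.045)&(Z<.062)&((abs(by)>.05)|(abs(bx)>.052)); print(m.sum(),bx[m].min(),bx[m].max(),by[m].min(),by[m].max()); rect('box',P[m])
# floor/edges profiles
for yy in(-.03,.03):
  k=near&(abs(by-yy)<.004); 
  o=np.argsort(bx[k]); print([(round(1000*a),round(1000*b)) for a,b in zip(bx[k][o][::25],Z[k][o][::25])])
k=near&(abs(bx+.045)<.003); o=np.argsort(by[k]); print([(round(1000*a),round(1000*b)) for a,b in zip(by[k][o][::15],Z[k][o][::15])])
```

```text
[0.56829768 0.28527275 0.08056656] 0.060757843009967276 [ 0.34  0.48  0.01  1.1  -0.    1.71]
 shift [ 0.0015 -0.0011  0.1046] turn [0.  0.  0.1]
9113 -0.06905177360466404 0.07543826486745693 -0.04625286442862289 0.06571173399233356
box 9113 0.0566 [568.2 296.7] [144.5 112. ] 11.2
[(-100, 0), (-98, -1), (-95, -1), (-93, 0), (-91, -1), (-89, 0), (-86, 0), (-67, 52), (-65, 52), (-64, 51), (-63, 51), (-62, 48), (-62, 42), (-60, 43), (-58, 42), (-57, 39), (-57, 13), (-57, 20), (-57, 29), (-57, 31), (-56, 5), (-54, 6), (-49, 4), (-34, 5), (-23, 5), (-10, 5), (3, 5), (18, 5), (32, 5), (46, 4), (54, 4), (55, 11), (55, 27), (56, 22), (56, 27), (56, 43), (57, 41), (58, 42), (59, 42), (60, 43), (60, 58), (62, 58), (63, 59), (65, 58), (66, 57), (68, 58), (69, 58), (71, 58), (73, 59), (74, 58), (98, -1)]
[(-100, 0), (-98, 0), (-96, 1), (-94, 0), (-92, -1), (-90, 1), (-89, -1), (-87, 0), (-68, 51), (-67, 52), (-66, 52), (-64, 53), (-63, 50), (-63, 46), (-63, 51), (-62, 48), (-61, 42), (-60, 42), (-59, 43), (-57, 41), (-57, 4), (-57, 5), (-57, 43), (-57, 23), (-57, 31), (-56, 17), (-56, 5), (-55, 
[... 1903 characters left out ...]
5), (6, 174), (7, 169), (7, 172), (8, 5), (9, 5), (10, 166), (10, 161), (11, 164), (11, 165), (11, 163), (11, 5), (11, 166), (12, 5), (13, 6), (14, 5), (15, 5), (17, 5), (18, 5), (20, 5), (21, 4), (22, 6), (23, 5), (25, 4), (26, 5), (27, 6), (28, 5), (30, 5), (31, 5), (32, 4), (34, 6), (35, 6), (36, 5), (38, 5), (39, 4), (40, 6), (41, 5), (42, 5), (44, 3), (45, 5), (46, 4), (47, 4), (54, 42), (55, 42), (55, 43), (57, 42), (57, 43), (58, 41), (60, 51), (61, 51), (62, 51), (62, 52), (63, 52), (64, 51), (65, 0), (65, 52), (65, 35), (65, 28), (65, 43), (66, 1), (67, -2), (68, 1), (69, 0), (71, 0), (72, 0), (73, 0), (74, 0), (75, 0), (76, 0), (78, 0), (79, 0), (80, 1), (81, 0), (82, 0), (84, -1)]
```

View pics/w4.png

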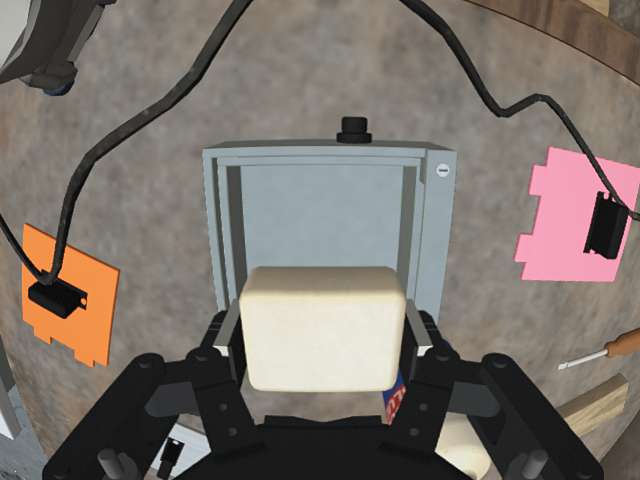

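The adapter is held level over the box, centred at (323,328). The box runs from (205,150) to (455,150), with its lip on the right. Now lower, release with a partial opening, and rise.

Emit:
drive_tool --deltas '[[[255,0.002,-0.001,0.06,0,0,0],[255,0.002,-0.001,0.095,0,0,0],[255,0.002,-0.001,0.109,0,0,0],[255,0.002,-0.001,0.109,0,0,0],[39,0.002,-0.001,0.109,0,0,0],[39,0.002,-0.001,0.109,0,0,0],[39,0.002,-0.001,0.109,0,0,0],[39,0.002,-0.001,0.07,0,0,0],[39,0.002,-0.001,0.01,0,0,0],[39,0.002,-0.001,0,0,0,0]]]'

```text
clock: 8.72
tcp_pos: [0.5711, 0.289, 0.0876]
orientation: [0.003, 0.634, 0.773, 0.005]
wrist_force: [0.2, -0.6, 0.1]
finger_gap: 0.0726
grip_force: 0.0
```

Run:
```python
from h import *
import math
s=get_state(); print(s['tcp_pos'],s['finger_gap'])
im,d,c=save('wrist','w5'); P=fcloud(d,c); Z=P[...,2]
a=math.radians(11.2); X=P[...,0]-.5662;Y=P[...,1]-.2874; bx=X*math.cos(a)+Y*math.sin(a); by=-X*math.sin(a)+Y*math.cos(a)
m=(abs(bx)<.05)&(abs(by)<.048)&(Z>.028)&(Z<.07); print('adapter',m.sum(),np.median(Z[m]),bx[m].min(),bx[m].max(),by[m].min(),by[m].max())
hw=down(-15.5)
delta((.40,.1,.12),hw,'via'); delta((.451,-.009,.06),hw,'lid')
```

```text
[0.57112728 0.28900023 0.08760452] 0.0725946850569896
adapter 6183 0.03456116096207343 -0.03377108527448875 0.029009761730065656 -0.023543788452369502 0.024226362334672
via shift [-0.1519 -0.2035 -0.0358] turn [ 0.6 -0.2 26.7]
lid shift [-0.2689 -0.1754  0.0243] turn [ 0.6 -0.2 26.7]
```

Emit:
drive_tool --deltas '[[[0,-0.05,-0.06,-0.03,0,0,10],[0,-0.152,-0.175,-0.03,0,0,27],[0,-0.152,-0.175,-0.03,0,0,27],[0,-0.269,-0.175,0.0,0,0,27],[0,-0.269,-0.175,0.024,0,0,27],[0,-0.269,-0.175,0.024,0,0,27],[0,-0.269,-0.175,0.024,0,0,27],[0,-0.269,-0.175,0.024,0,0,27],[0,-0.269,-0.175,0.024,0,0,27]]]'

```text
clock: 9.9
tcp_pos: [0.4478, -0.0091, 0.0564]
orientation: [0.0, 0.797, 0.604, 0.0]
wrist_force: [-0.1, 0.8, 0.3]
finger_gap: 0.0857
grip_force: 0.0
```

Run:
```python
from h import *
s=get_state(); print(s['tcp_pos'],s['finger_gap'],s['joint_pos'].round(2))
im,d,c=save('wrist','w6'); P=fcloud(d,c); Z=P[...,2]
m=(np.hypot(P[...,0]-.451,P[...,1]+.009)<.05)&(Z>.029)&(Z<.04); r=rect('handle',P[m])
m=(np.hypot(P[...,0]-.455,P[...,1]+.01)<.12)&(Z>.0025)&(Z<.04)&(P[...,1]>-.1); rect('lid',P[m])
delta((r[0][0]/1000,r[0][1]/1000,.0),down(-15.5))
```

```text
[ 0.44781017 -0.00911947  0.05640716] 0.08568400424203675 [-0.2   0.17 -0.51  0.89  0.    1.64]
handle 1784 0.0344 [449.8  -6.2] [45.6 14.1] 73.9
lid 32110 0.005 [451.7  23.8] [172.6 176.7] 75.4
 shift [0.0032 0.0011 0.0564] turn [ 0.  -0.  -0.2]
```

View pics/w6.png

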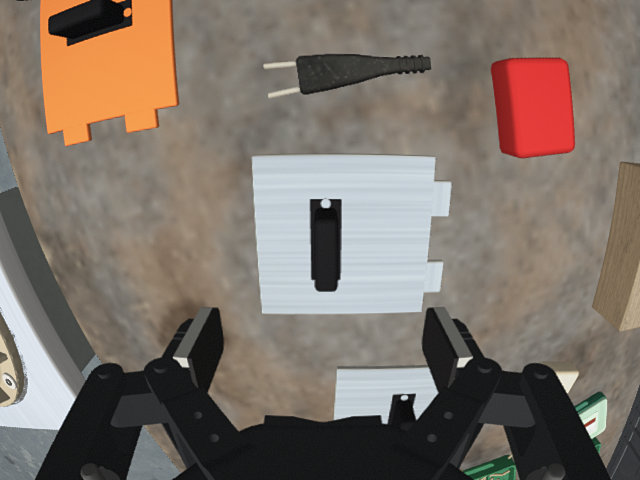

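The wrist view has the tabbed lid centred at (345,235), with the handle at (326,245) and tabs to the right at (440,200) and (435,277). I'll recheck the tip offset, since my earlier depth cut truncated it.

Run:
```python
from h import *
for n,tc,col in [('w6',(.4478,-.0091,.0564),(205,225)),('w5',(.5711,.289,.0876),None),('w3',(.6228,-.0674,-.0011),(300,312))]:
    im,d,c=load(n); P=fcloud(d,c); T=np.array(c['world_from_camera'])
    q=P-np.array(tc)
    m=(np.hypot(q[...,0],q[...,1])<.07)&(q[...,2]>.005)&(P[...,2]>.037)
    k=np.argwhere(m); z=q[m][:,2]; o=z.argsort()
    for i in o[[0,10,40,100,200,400]]: print(n,k[i],np.round(q[m][i],4),im[tuple(k[i])])
```

```text
w6 [332 423] [ 0.0395 -0.0154  0.0458] [55 52 50]
w6 [339 223] [-0.0443  0.0049  0.0466] [49 43 37]
w6 [339 222] [-0.0443  0.0055  0.0473] [21 20 19]
w6 [313 218] [-0.0403  0.0187  0.0484] [16 16 17]
w6 [307 444] [ 0.0493 -0.0031  0.0498] [98 96 91]
w6 [325 217] [-0.0413  0.0152  0.0519] [20 19 20]
w5 [316 238] [-0.0374 -0.0052  0.041 ] [60 62 59]
w5 [315 407] [0.0337 0.0093 0.0417] [ 94 101 105]
w5 [305 408] [0.0323 0.0146 0.0427] [128 140 145]
w5 [320 408] [0.034  0.0081 0.044 ] [23 21 21]
w5 [331 236] [-0.0369 -0.01    0.0457] [20 21 20]
w5 [305 220] [-0.0443  0.0027  0.0479] [115 113 109]
w3 [295 325] [-0.0118  0.0009  0.0381] [33 31 31]
w3 [295 321] [-0.0118 -0.0008  0.0383] [30 30 29]
w3 [295 316] [-0.012  -0.0029  0.0389] [143 141 136]
w3 [305 297] [-0.0075 -0.0107  0.04  ] [107 105  97]
w3 [306 349] [-0.0086  0.011   0.0413] [27 29 30]
w3 [308 305] [-0.0081 -0.0072  0.0434] [60 61 60]
```

Emit:
drive_tool --deltas '[[[0,0.003,0.001,0.05,0,0,0.4],[0,0.003,0.001,0.078,0,0,0.4],[0,0.003,0.001,0.078,0,0,0.4],[255,0.003,0.001,0.078,0,0,0.4],[255,0.003,0.001,0.078,0,0,0.4],[255,0.003,0.001,0.078,0,0,0.4],[255,0.003,0.001,0.078,0,0,0.4],[255,0.003,0.001,0.078,0,0,0.4],[255,0.003,0.001,0.078,0,0,0.4]]]' --newtons 80

```text
clock: 11.08
tcp_pos: [0.45, -0.0074, -0.0211]
orientation: [0.001, 0.8, 0.601, 0.001]
wrist_force: [-1.0, 0.3, 6.1]
finger_gap: 0.0124
grip_force: 79.2
```

Run:
```python
from h import *
s=get_state(); print(s)
R0=R.from_quat([*s['orientation'][1:],s['orientation'][0]]); yv=R0.as_matrix()[:,1]; print('psi',np.degrees(np.arctan2(yv[1],yv[0])))
```

```text
{'clock': 11.075, 'joint_pos': array([-1.95334275e-01,  2.69583753e-01, -6.09443150e-01,  6.90236951e-01,
        1.70552321e-04,  1.65777543e+00]), 'qvel': array([ 0.00056043, -0.00076959, -0.00080867,  0.00039455, -0.00130464,
       -0.00082053]), 'tau': array([-1.74147757e-01, -3.53901958e+01,  2.10601115e+01, -4.84439693e-01,
       -4.41190240e-02,  3.16206040e-02]), 'tcp_pos': array([ 0.44997447, -0.00742178, -0.02112295]), 'orientation': array([5.13409967e-04, 7.99555285e-01, 6.00592001e-01, 5.75152392e-04]), 'wrist_force': array([-0.95924095,  0.34354457,  6.07805622]), 'ft_torque': array([0.02755114, 0.27161978, 0.07528206]), 'grip_force': 79.18850898742676, 'finger_gap': 0.01242099131592698}
psi -16.175370818985385
```

```bash
cat >> h.py <<'E'
O=np.array([.5662,.2874,0]); YAW=11.2
def lidpose(tx,ty,tz,th,dy=0.,dyaw=0.):
    """TCP pose putting the lid_tabs point at box (tx,ty,tz) mm with tilt th deg"""
    Rb=R.from_euler('z',YAW,degrees=True); Rl=Rb*R.from_euler('zy',[dyaw,th],degrees=True) if False else Rb*R.from_euler('ZY',[dyaw,th],degrees=True)
    M=Rl.as_matrix(); Rt=R.from_matrix(np.stack([M[:,1],M[:,0],-M[:,2]],1))
    off=np.array([dy,.082,-.0211]); tabs=O+Rb.apply(np.array([tx,ty,tz])/1000)
    return tabs-Rt.apply(off),Rt
E
python3 - <<'E'
from h import *
im,d,c=load('scene0'); P=cloud(d,c)
for lo in (.06,):
  for a in np.arange(.35,.6,.05):
    print(round(a,2),[ (round(b,2),round(float(np.max(P[...,2][(abs(P[...,0]-a)<.025)&(abs(P[...,1]-b)<.025)&(P[...,2]<.17)],initial=0)),3)) for b in np.arange(.1,.5,.05)])
p,Rt=lidpose(40,0,110,0); print(p); delta(p,Rt,'hover'); delta((.40,.12,.14),down(11.2),'via')
E
```

```text
0.35 [(np.float64(0.1), 0.011), (np.float64(0.15), 0.036), (np.float64(0.2), 0.063), (np.float64(0.25), 0.065), (np.float64(0.3), 0.006), (np.float64(0.35), 0.135), (np.float64(0.4), 0.145), (np.float64(0.45), 0.146)]
0.4 [(np.float64(0.1), 0.009), (np.float64(0.15), 0.011), (np.float64(0.2), 0.01), (np.float64(0.25), 0.091), (np.float64(0.3), 0.096), (np.float64(0.35), 0.139), (np.float64(0.4), 0.141), (np.float64(0.45), 0.139)]
0.45 [(np.float64(0.1), 0.022), (np.float64(0.15), 0.006), (np.float64(0.2), 0.007), (np.float64(0.25), 0.006), (np.float64(0.3), 0.103), (np.float64(0.35), 0.107), (np.float64(0.4), 0.136), (np.float64(0.45), 0.007)]
0.5 [(np.float64(0.1), 0.023), (np.float64(0.15), 0.006), (np.float64(0.2), 0.056), (np.float64(0.25), 0.056), (np.float64(0.3), 0.057), (np.float64(0.35), 0.107), (np.float64(0.4), 0.112), (np.float64(0.45), 0.108)]
0.55 [(np.float64(0.1), 0.023), (np.float64(0.15), 0.006), (np.float64(0.2), 0.055), (np.float64(0.25), 0.054), (np.float64(0.3), 0.01), (np.float64(0.35), 0.055), (np.float64(0.4), 0.006), (np.float64(0.45), 0.105)]
[0.52499988 0.27924216 0.0889    ]
hover shift [ 0.2962 -0.0076 -0.1099] turn [  0.1   0.  -27.4]
via shift [ 0.1085 -0.0832 -0.1612] turn [  0.1   0.  -27.4]
```

Run:
```python
from h import *
Rb=R.from_euler('z',YAW,degrees=True)
for n in ('w4','scene0'):
    im,d,c=load(n); P=(fcloud if n[0]=='w' else cloud)(d,c); q=Rb.inv().apply((P-O).reshape(-1,3))*1000
    k=(q[:,2]>30)&(q[:,2]<150)&(im.reshape(-1,3).max(1)<70)&(q[:,0]<-66)&(q[:,0]>-250)&(abs(q[:,1])<150); e=q[k]
    for b in range(-150,150,25):
        w=e[(e[:,1]>=b)&(e[:,1]<b+25)]
        if len(w)>3: print(n,b,'x',w[:,0].max().round(),'z there',w[w[:,0].argmax(),2].round(),'n',len(w))
p,Rt=lidpose(52,0,110,0); print(p); delta(p,Rt,'hover')
```

```text
w4 -75 x -215.0 z there 32.0 n 388
w4 -50 x -212.0 z there 55.0 n 85
w4 -25 x -167.0 z there 79.0 n 316
w4 0 x -146.0 z there 88.0 n 300
w4 25 x -127.0 z there 92.0 n 465
w4 50 x -90.0 z there 102.0 n 864
w4 75 x -66.0 z there 103.0 n 920
w4 100 x -118.0 z there 129.0 n 2221
w4 125 x -113.0 z there 130.0 n 2274
scene0 -75 x -220.0 z there 36.0 n 55
scene0 -50 x -207.0 z there 57.0 n 45
scene0 -25 x -167.0 z there 83.0 n 62
scene0 0 x -147.0 z there 94.0 n 31
scene0 25 x -126.0 z there 95.0 n 23
scene0 50 x -91.0 z there 106.0 n 31
scene0 75 x -66.0 z there 106.0 n 15
scene0 100 x -129.0 z there 127.0 n 235
scene0 125 x -163.0 z there 101.0 n 312
[0.53677135 0.28157297 0.0889    ]
hover shift [ 0.3018  0.003  -0.1099] turn [  0.1   0.  -27.4]
```

Emit:
drive_tool --deltas '[[[255,0,0,-0.06,0,0,0],[255,0,0,-0.12,0,0,0],[255,0.05,-0.03,-0.15,0,0,-8],[255,0.1,-0.05,-0.15,0,0,-18],[255,0.16,-0.05,-0.15,0,0,-27.4],[255,0.22,-0.03,-0.15,0,0,-27.4],[255,0.27,-0.01,-0.15,0,0,-27.4],[255,0.302,0.003,-0.15,0,0,-27.4],[255,0.302,0.003,-0.15,0,0,-27.4],[255,0.302,0.003,-0.15,0,0,-27.4],[255,0.302,0.003,-0.15,0,0,-27.4]]]'

```text
clock: 12.45
tcp_pos: [0.5354, 0.281, 0.1279]
orientation: [-0.0, 0.635, 0.773, -0.0]
wrist_force: [-0.6, -0.2, -2.1]
finger_gap: 0.0125
grip_force: 79.2
```

Run:
```python
from h import *
s=get_state(); print(s['tcp_pos'],s['finger_gap'],s['wrist_force'])
R0=R.from_quat([*s['orientation'][1:],s['orientation'][0]]); 
im,d,c=save('wrist','w7'); P=fcloud(d,c); q=R0.inv().apply((P-s['tcp_pos']).reshape(-1,3)).reshape(P.shape)*1000
# lid top in tool frame: z=-21.1-5
m=comp((abs(q[...,2]+26)<7)&(np.hypot(q[...,0],q[...,1])<130)&(im.max(2)>120),320,250)
e=q[m]; print(m.sum(),np.median(e[:,2]),'tool x max',np.percentile(e[:,0],[99,99.9]),'tool y',np.percentile(e[:,1],[.1,1,99,99.9]))
k=(e[:,1]<40)&(e[:,1]>-40)
A=[]
for y in range(-40,45,10):
    w=e[abs(e[:,1]-y)<3]; A.append((y,round(w[:,0].max(),1),round(np.median(w[:,2]),1)))
print(A)
for t in (52,): p,Rt=lidpose(52,0,90,14); delta(p,Rt)
```

```text
[0.53538408 0.28096033 0.12790423] 0.012499412390650328 [-0.59151034 -0.225314   -2.07757101]
36704 -25.875474739714495 tool x max [56.97868114 57.40376964] tool y [-46.82785752 -45.60321467  77.950946    80.36673412]
[(-40, np.float64(57.1), np.float64(-25.9)), (-30, np.float64(57.2), np.float64(-25.9)), (-20, np.float64(57.4), np.float64(-25.9)), (-10, np.float64(57.4), np.float64(-25.9)), (0, np.float64(57.5), np.float64(-26.0)), (10, np.float64(57.5), np.float64(-25.9)), (20, np.float64(57.5), np.float64(-25.9)), (30, np.float64(57.3), np.float64(-25.9)), (40, np.float64(57.6), np.float64(-25.9))]
 shift [ 0.0003 -0.0014  0.0388] turn [14.  0. -0.]
```

View pics/w7.png

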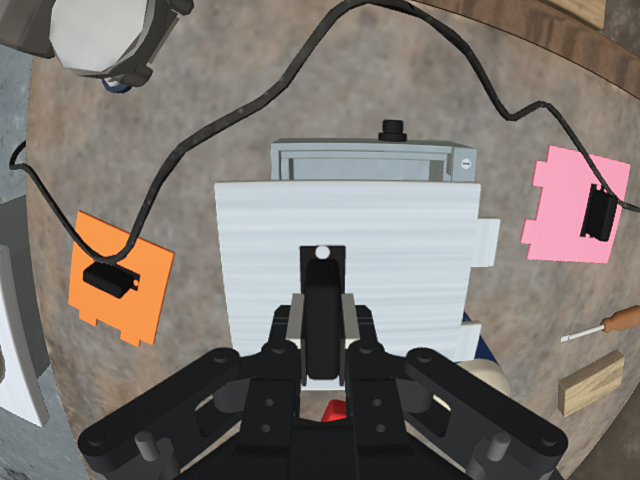

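The wrist view shows the lid level in the grip, with tabs to the right at (485,240), box rim behind at (370,155) and handle at (323,300). The lid sits about 1.2 mm toward +y in the grip. Now I tilt and come down to a pre-insert pose.

Emit:
drive_tool --deltas '[[[255,-0.001,-0.001,0.015,7,0,0],[255,-0.001,-0.001,0.039,14,0,0],[255,-0.001,-0.001,0.039,14,0,0],[255,-0.001,-0.001,0.039,14,0,0],[255,-0.001,-0.001,0.039,14,0,0]]]'

```text
clock: 13.12
tcp_pos: [0.5359, 0.2811, 0.0924]
orientation: [-0.076, 0.63, 0.768, -0.092]
wrist_force: [-0.0, -0.1, -1.8]
finger_gap: 0.0123
grip_force: 79.1
```

Run:
```python
from h import *
s=get_state(); print(s['tcp_pos'],s['finger_gap'],s['joint_pos'].round(2))
R0=R.from_quat([*s['orientation'][1:],s['orientation'][0]]); Rb=R.from_euler('z',YAW,degrees=True)
im,d,c=save('wrist','w8'); P=fcloud(d,c); q=R0.inv().apply((P-s['tcp_pos']).reshape(-1,3)).reshape(P.shape)*1000
b=Rb.inv().apply((P-O).reshape(-1,3)).reshape(P.shape)*1000
m=(abs(q[...,2]+26)<4)&(np.hypot(q[...,0],q[...,1])<130)&(im.max(2)>120)
e=q[m]; eb=b[m]
print([(y,round(e[abs(e[:,1]-y)<3][:,0].max(),1),round(eb[abs(e[:,1]-y)<3][:,1].max(),1)) for y in range(-40,45,10)],'tab end tool y',np.percentile(e[:,1],[99.5,99.9]),'box x',np.percentile(eb[:,0],[.1,99.5,99.9]))
r=(b[...,2]>48)&(b[...,2]<56)&(abs(b[...,0])<55)&(b[...,1]>50)&(b[...,1]<70)
print('rim y',[(x,np.percentile(b[...,1][r&(abs(b[...,0]-x)<5)],[2,98]).round(1)) for x in range(-40,50,20)])
f=(b[...,2]>40)&(b[...,2]<46)&(abs(b[...,0])<50)&(b[...,1]>45)&(b[...,1]<62);print('ledge y',np.percentile(b[...,1][f],[2,98]))
r=(b[...,2]>55)&(b[...,2]<62)&(b[...,1]>20)&(b[...,1]<70)&(b[...,0]>40)&(b[...,0]<90); print('lip x',np.percentile(b[...,0][r],[1,99]))
for a in [(52,0,60,14),(52,0,46,14),(60,0,46,14),(67,0,46,14),(72,0,46,14)]: p,Rt=lidpose(*a,dy=.0012); delta(p,Rt,a)
```

```text
[0.53592798 0.28106185 0.09239706] 0.012285884701841924 [0.33 0.64 0.26 1.43 0.03 1.7 ]
[(-40, np.float64(57.5), np.float64(57.1)), (-30, np.float64(57.2), np.float64(56.8)), (-20, np.float64(57.5), np.float64(57.2)), (-10, np.float64(57.6), np.float64(57.2)), (0, np.float64(57.4), np.float64(57.0)), (10, np.float64(57.5), np.float64(57.2)), (20, np.float64(57.6), np.float64(57.2)), (30, np.float64(57.4), np.float64(57.0)), (40, np.float64(57.6), np.float64(57.3))] tab end tool y [79.25501277 80.408568  ] box x [-70.43845758  52.10071611  53.08974587]
rim y [(-40, array([58.9, 64.3])), (-20, array([58.9, 64.4])), (0, array([58.9, 64.4])), (20, array([58.9, 64.4])), (40, array([59.1, 64.4]))]
ledge y [52.45798536 57.58912893]
lip x [57.74168463 75.4250058 ]
(52, 0, 60, 14) shift [-0.001   0.0061  0.0326] turn [ 0.3 -0.   0.1]
(52, 0, 46, 14) shift [-0.001   0.0094  0.0462] turn [ 0.3 -0.   0.1]
(60, 0, 46, 14) shift [-0.001   0.0172  0.0443] turn [ 0.3 -0.   0.1]
(67, 0, 46, 14) shift [-0.001   0.024   0.0427] turn [ 0.3 -0.   0.1]
(72, 0, 46, 14) shift [-0.001   0.0288  0.0415] turn [ 0.3 -0.   0.1]
```

Emit:
drive_tool --deltas '[[[255,-0.0007,0.003,0.017,0.3,0,0],[255,-0.0007,0.006,0.033,0.3,0,0],[255,-0.0007,0.0094,0.046,0.3,0,0],[255,-0.0007,0.0094,0.046,0.3,0,0],[255,-0.0007,0.013,0.0453,0.3,0,0],[255,-0.0007,0.017,0.0443,0.3,0,0],[255,-0.0007,0.02,0.0435,0.3,0,0],[255,-0.0007,0.0235,0.0428,0.3,0,0],[255,-0.0007,0.0235,0.0428,0.3,0,0],[255,-0.0007,0.0235,0.0428,0.3,0,0]]]'

```text
clock: 14.42
tcp_pos: [0.5393, 0.2809, 0.043]
orientation: [-0.084, 0.629, 0.766, -0.103]
wrist_force: [-19.9, -4.2, 10.9]
finger_gap: 0.0124
grip_force: 80.6
```

```bash
cat > chk.py <<'E'
from h import *
def chk(name):
    s=get_state(); print(s['tcp_pos'],s['finger_gap'],s['wrist_force'].round(1),s['ft_torque'].round(2))
    R0=R.from_quat([*s['orientation'][1:],s['orientation'][0]]); Rb=R.from_euler('z',YAW,degrees=True)
    t=s['tcp_pos']+R0.apply([.0012,.082,-.0211]); e=s['tcp_pos']+R0.apply([.0012,-.046,-.0211])
    print('tabs(kin)',(Rb.inv().apply(t-O)*1000).round(1),'edge',(Rb.inv().apply(e-O)*1000).round(1))
    im,d,c=save('wrist',name); P=fcloud(d,c); q=R0.inv().apply((P-s['tcp_pos']).reshape(-1,3)).reshape(P.shape)*1000
    b=Rb.inv().apply((P-O).reshape(-1,3)).reshape(P.shape)*1000
    m=(abs(q[...,2]+26)<4)&(np.hypot(q[...,0],q[...,1])<130)&(im.max(2)>120)
    print('lid +y edge (tool y, tool x, box y)',[(y,round(q[...,0][m&(abs(q[...,1]-y)<3)].max(),1),round(b[...,1][m&(abs(q[...,1]-y)<3)].max(),1)) for y in range(-40,45,20)],'edge box x',np.percentile(b[...,0][m],.1))
    r=(b[...,2]>49.5)&(b[...,2]<54)&(abs(b[...,0])<55)&(b[...,1]>50)&(b[...,1]<70)
    print('rim y',[(x,np.percentile(b[...,1][r&(abs(b[...,0]-x)<5)],[2,98]).round(1)) for x in range(-40,50,20) if (r&(abs(b[...,0]-x)<5)).sum()>20])
E
python3 - <<'E'
from chk import *
chk('w9')
for a in [(67,0,46,14),(67,0,44,9),(67,0,43.5,4),(67,0,43,1),(67,0,43,0),(69,0,46,14)]: p,Rt=lidpose(*a,dy=.0012); delta(p,Rt,a)
E
```

```text
[0.53927536 0.28094511 0.04304621] 0.01238719288517811 [-19.9  -4.2  10.9] [-0.81  4.11 -0.1 ]
tabs(kin) [57.   0.2 41.8] edge [-66.5   0.1  75.5]
lid +y edge (tool y, tool x, box y) [(-40, np.float64(57.5), np.float64(56.4)), (-20, np.float64(57.1), np.float64(56.0)), (0, np.float64(57.4), np.float64(56.3)), (20, np.float64(57.4), np.float64(56.3)), (40, np.float64(57.7), np.float64(56.6))] edge box x -66.30208629794997
rim y [(-40, array([58.9, 64.1])), (-20, array([58.7, 64. ])), (0, array([58.9, 64.4])), (20, array([56.1, 64.3])), (40, array([50.3, 64.2]))]
(67, 0, 46, 14) shift [-0.0001  0.0091 -0.0049] turn [-1.2  0.   0. ]
(67, 0, 44, 9) shift [-0.0001  0.0119  0.0041] turn [-6.2  0.   0.1]
(67, 0, 43.5, 4) shift [-0.0001  0.0149  0.0113] turn [-11.2   0.    0.1]
(67, 0, 43, 1) shift [-0.0001  0.0171  0.0158] turn [-14.2   0.    0.1]
(67, 0, 43, 0) shift [-0.0001  0.0178  0.017 ] turn [-15.2   0.    0.1]
(69, 0, 46, 14) shift [-0.0001  0.011  -0.0054] turn [-1.2  0.   0. ]
```

View pics/w9.png

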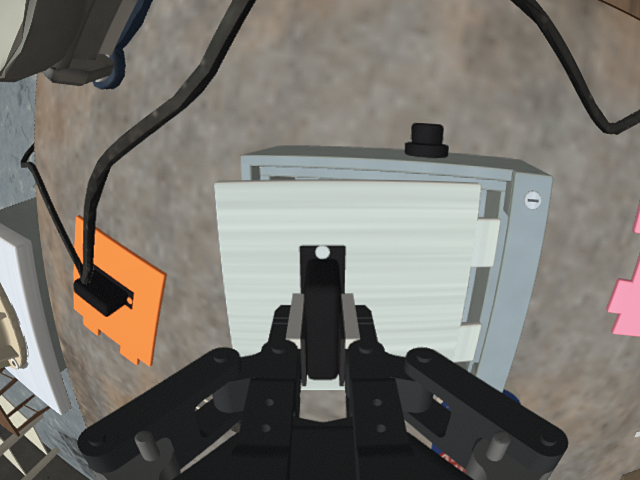

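The view shows the lid's tabs at (487,243) and (470,340) still short of the lip; the sides are inside the rim. Kinematics gives tabs at z 41.8, so they butt the ledge wall. I'll lift a little and back off.

Emit:
drive_tool --deltas '[[[255,0,-0.008,-0.004,-0.5,0,0],[255,0,-0.014,-0.008,-1,0,0],[255,0,-0.014,-0.008,-1,0,0],[255,0,-0.014,-0.008,-1,0,0],[255,0,-0.014,-0.008,-1,0,0]]]'

```text
clock: 15.1
tcp_pos: [0.5368, 0.2802, 0.0528]
orientation: [-0.073, 0.63, 0.768, -0.089]
wrist_force: [-0.4, 0.4, -2.3]
finger_gap: 0.0122
grip_force: 79.8
```

Run:
```python
from chk import *
chk('w10')
for a in [(54,0,47,14),(60,0,47,14),(67,0,47,14)]: p,Rt=lidpose(*a,dy=.0012); delta(p,Rt,a)
```

```text
[0.53676901 0.28019632 0.05280628] 0.01219971816610102 [-0.4  0.4 -2.3] [ 0.07 -0.28  0.07]
tabs(kin) [54.4 -0.1 54.5] edge [-70.2  -0.2  83.9]
lid +y edge (tool y, tool x, box y) [(-40, np.float64(57.2), np.float64(55.8)), (-20, np.float64(57.4), np.float64(56.1)), (0, np.float64(57.4), np.float64(56.0)), (20, np.float64(57.7), np.float64(56.3)), (40, np.float64(57.4), np.float64(56.1))] edge box x -70.08657615524174
rim y [(-40, array([59. , 64.4])), (-20, array([59. , 64.3])), (0, array([58.8, 64.3])), (20, array([58.9, 64.3])), (40, array([58.9, 64.2]))]
(54, 0, 47, 14) shift [0.0001 0.0012 0.0063] turn [0.7 0.  0. ]
(60, 0, 47, 14) shift [0.0001 0.007  0.0049] turn [0.7 0.  0. ]
(67, 0, 47, 14) shift [0.0001 0.0138 0.0033] turn [0.7 0.  0. ]
```

Emit:
drive_tool --deltas '[[[255,0,0.001,0.004,0.7,0,0],[255,0,0.001,0.006,0.7,0,0],[255,0,0.001,0.006,0.7,0,0],[255,0,0.001,0.006,0.7,0,0]]]'

```text
clock: 15.65
tcp_pos: [0.536, 0.2802, 0.0469]
orientation: [-0.077, 0.63, 0.767, -0.094]
wrist_force: [-0.6, -0.2, -1.9]
finger_gap: 0.0121
grip_force: 79.8
```

Run:
```python
from chk import *
chk('w11')
for a in [(60,0,46.5,14),(67,0,46.5,14)]: p,Rt=lidpose(*a,dy=.0012); delta(p,Rt,a)
```

```text
[0.5360229  0.28015652 0.04687892] 0.012138992686898517 [-0.6 -0.2 -1.9] [ 0.08 -0.34  0.01]
tabs(kin) [53.7 -0.  47.5] edge [-70.5  -0.1  78.5]
lid +y edge (tool y, tool x, box y) [(-40, np.float64(57.3), np.float64(56.0)), (-20, np.float64(57.4), np.float64(56.1)), (0, np.float64(57.4), np.float64(56.1)), (20, np.float64(57.5), np.float64(56.2)), (40, np.float64(57.7), np.float64(56.5))] edge box x -70.40909652553107
rim y [(-40, array([58.9, 64.2])), (-20, array([58.9, 64. ])), (0, array([58.8, 64.2])), (20, array([59. , 64.3])), (40, array([58.8, 64.3]))]
(60, 0, 46.5, 14) shift [-0.      0.0064 -0.0004] turn [0. 0. 0.]
(67, 0, 46.5, 14) shift [-0.      0.0132 -0.0021] turn [0. 0. 0.]
```

Free, with the tabs at z 47.5. Now moving horizontally under the lip.

Emit:
drive_tool --deltas '[[[255,0,0.003,-0.0001,0,0,0],[255,0,0.006,-0.0006,0,0,0],[255,0,0.01,-0.0014,0,0,0],[255,0,0.0132,-0.0021,0,0,0],[255,0,0.0132,-0.0021,0,0,0],[255,0,0.0132,-0.0021,0,0,0]]]'

```text
clock: 16.45
tcp_pos: [0.549, 0.2827, 0.0457]
orientation: [-0.077, 0.63, 0.767, -0.094]
wrist_force: [0.7, 0.2, -1.6]
finger_gap: 0.0122
grip_force: 79.8
```

Run:
```python
from chk import *
chk('w12')
for a in [(67,0,45.5,12),(67,0,44,8),(67,0,43.5,4),(67,0,43.2,1.5),(67,0,43,0)]: p,Rt=lidpose(*a,dy=.0012); delta(p,Rt,a)
```

```text
[0.54902276 0.28273159 0.04569667] 0.012155831339024346 [ 0.7  0.2 -1.6] [ 0.07 -0.36 -0.02]
tabs(kin) [66.9 -0.  46.3] edge [-57.3  -0.1  77.3]
lid +y edge (tool y, tool x, box y) [(-40, np.float64(57.3), np.float64(56.0)), (-20, np.float64(57.4), np.float64(56.1)), (0, np.float64(57.4), np.float64(56.1)), (20, np.float64(57.6), np.float64(56.4)), (40, np.float64(57.7), np.float64(56.4))] edge box x -57.045284017252364
rim y [(-40, array([58.8, 64.1])), (-20, array([58.9, 64.4])), (0, array([58.7, 64.2])), (20, array([58.7, 64.2])), (40, array([58.9, 64.2]))]
(67, 0, 45.5, 12) shift [0.     0.0011 0.0037] turn [-2.  0.  0.]
(67, 0, 44, 8) shift [0.     0.0034 0.0108] turn [-6. -0.  0.]
(67, 0, 43.5, 4) shift [0.     0.0057 0.0167] turn [-10.  -0.   0.]
(67, 0, 43.2, 1.5) shift [0.     0.0074 0.0203] turn [-12.5  -0.    0. ]
(67, 0, 43, 0) shift [0.     0.0085 0.0225] turn [-14.  -0.   0.]
```

The tabs are hooked with no contact force (x 67, z 46, tilt 14°). Swinging down now.

Emit:
drive_tool --deltas '[[[255,0,0.0011,0.0037,-2,0,0],[255,0,0.0023,0.0075,-4,0,0],[255,0,0.0036,0.0108,-6,0,0],[255,0,0.0049,0.0138,-8,0,0],[255,0,0.0062,0.0167,-10,0,0],[255,0,0.0062,0.0167,-10,0,0],[255,0,0.0062,0.0167,-10,0,0]]]'

```text
clock: 17.38
tcp_pos: [0.5511, 0.2831, 0.0284]
orientation: [-0.022, 0.634, 0.772, -0.027]
wrist_force: [0.5, -0.5, -3.2]
finger_gap: 0.0128
grip_force: 79.7
```

Run:
```python
from chk import *
chk('w13')
for a in [(67.5,0,43.4,2.5),(67.5,0,43.2,1),(67.5,0,43,0)]: p,Rt=lidpose(*a,dy=.0012); delta(p,Rt,a)
```

```text
[0.55111777 0.28314964 0.02838929] 0.012847680688701428 [ 0.5 -0.5 -3.2] [ 0.02 -0.07 -0.01]
tabs(kin) [67.7 -0.  43.7] edge [-60.   -0.1  52.7]
lid +y edge (tool y, tool x, box y) [(-40, np.float64(64.5), np.float64(63.3)), (-20, np.float64(65.5), np.float64(64.2)), (0, np.float64(65.4), np.float64(64.1)), (20, np.float64(65.5), np.float64(64.2)), (40, np.float64(65.3), np.float64(64.1))] edge box x -60.59359245439342
rim y [(-40, array([55.5, 64.3])), (-20, array([50.9, 64. ])), (0, array([50.4, 64.2])), (20, array([50.2, 64.2])), (40, array([50.2, 64.2]))]
(67.5, 0, 43.4, 2.5) shift [0.     0.0002 0.0024] turn [-1.5 -0.   0. ]
(67.5, 0, 43.2, 1) shift [0.     0.0009 0.0047] turn [-3. -0.  0.]
(67.5, 0, 43, 0) shift [0.     0.0014 0.0063] turn [-4. -0.  0.]
```

Emit:
drive_tool --deltas '[[[255,0,0.0004,0.0024,-1.5,0,0],[255,0,0.0008,0.0044,-2.8,0,0],[255,0,0.0014,0.0063,-4,0,0],[255,0,0.0014,0.0066,-4,0,0],[255,0,0.0014,0.0066,-4,0,0],[255,0,0.0014,0.0066,-4,0,0]]]'

```text
clock: 18.18
tcp_pos: [0.5522, 0.2834, 0.0219]
orientation: [0.0, 0.635, 0.773, 0.0]
wrist_force: [-1.4, -0.7, 4.1]
finger_gap: 0.0118
grip_force: 80.6
```

Run:
```python
from chk import *
chk('w14')
```

```text
[0.55224854 0.28343552 0.02192425] 0.011835686142114324 [-1.4 -0.7  4.1] [-0.05  0.25  0.06]
tabs(kin) [67.5  0.1 43.1] edge [-60.5  -0.   43. ]
lid +y edge (tool y, tool x, box y) [(-40, np.float64(65.2), np.float64(64.0)), (-20, np.float64(65.2), np.float64(64.0)), (0, np.float64(65.3), np.float64(64.1)), (20, np.float64(65.2), np.float64(64.0)), (40, np.float64(65.3), np.float64(64.2))] edge box x -67.85222157092825
rim y [(-40, array([58.8, 64.2])), (-20, array([58.8, 64.2])), (0, array([58.9, 64.3])), (20, array([58.8, 64.3])), (40, array([58.8, 64.2]))]
```

Level on the ledge at z 43, with light contact. Release and rise.

Emit:
drive_tool --deltas '[[[100,0,0,0,0,0,0],[100,0,0,0,0,0,0],[60,0,0,0,0,0,0],[60,0,0,0,0,0,0],[60,0,0,-0.03,0,0,0],[60,0,0,-0.08,0,0,0],[60,0,0,-0.12,0,0,0],[60,0,0,-0.12,0,0,0],[60,0,0,-0.12,0,0,0]]]'

```text
clock: 19.35
tcp_pos: [0.5517, 0.2832, 0.1409]
orientation: [-0.0, 0.635, 0.773, -0.0]
wrist_force: [0.9, -0.4, -0.6]
finger_gap: 0.0653
grip_force: 0.0
```

Run:
```python
from h import *
im,d,c=save('wrist','w15'); P=fcloud(d,c); Rb=R.from_euler('z',YAW,degrees=True)
b=Rb.inv().apply((P-O).reshape(-1,3)).reshape(P.shape)*1000
m=(abs(b[...,0])<56)&(abs(b[...,1])<54)&(b[...,2]>43)&(b[...,2]<65)&(im.max(2)>120); e=b[m]
A=np.c_[e[:,:2],np.ones(len(e))]; 
co,*_=np.linalg.lstsq(A,e[:,2],rcond=None); print('plane',co,'z at tabs/edge',co@[67,0,1],co@[-60,0,1])
h=(b[...,2]>73)&(b[...,2]<82)&(abs(b[...,0]+14)<25)&(abs(b[...,1])<35); r=cv2.minAreaRect(b[h][:,:2].astype(np.float32)); print('handle',r)
im,d,c=save('scene','s15'); P=cloud(d,c);Z=P[...,2]
for n,(u,v),lo,hi in [('offcut',(420,268),.038,.055),('handleP',(361,355),.022,.045)]: rect(n,P[comp((Z>lo)&(Z<hi),u,v)])
print(get_state()['clock'],get_state()['wrist_force'])
```

```text
plane [7.93651844e-04 7.92697221e-04 4.78236384e+01] z at tabs/edge 47.87681307231204 47.77601928814654
handle ((-15.471551895141602, 0.718292236328125), (13.74831485748291, 45.71958923339844), 0.5624170303344727)
offcut 1350 0.0465 [708.2 -78.9] [131.8  70.6] 75.8
handleP 185 0.0352 [ 469.  -182.5] [46.8 14.1] 72.0
19.45 [-0.21709807  0.49786417  0.18817377]
```

View pics/w15.png

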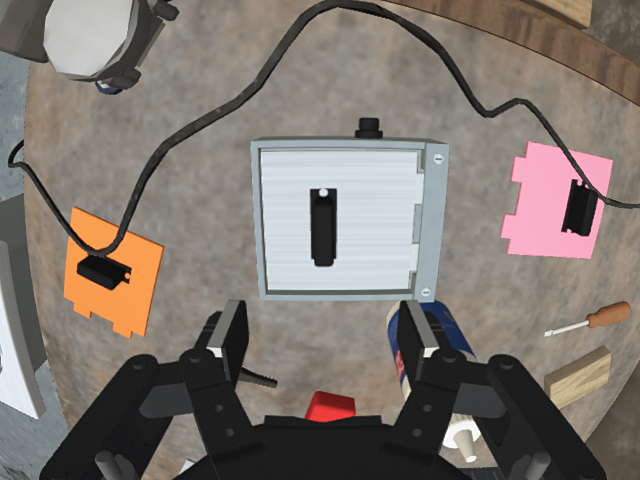

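The picture shows the lid level inside the rim (255–420, 145–295), with its tabs under the lip at (418,190) and (415,275). The bottle is upright and the offcut and plain lid haven't moved, so I'm handing in.

```bash
python3 -c "
from workcell import *
print(hand_in())"
```

```text
the job is handed in; nothing more can be done
None
```

The job is handed in at about 19 s of the 58 s: the adapter lies flat in the box, the tabbed lid measured level on the ledge with its tabs under the lip, and the bottle, offcut and plain lid are where they started; no verdict came back.

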